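Count the transformer kit and hold it up level

ROBOT

A 7-joint arm with a two-finger parallel gripper is mounted at the origin on the work surface. World frame = base frame: x ahead of the robot, y to its left, z up, the work surface at z = 0. Lengths are in m, angles in rad, forces in N, time in s.
With the tool pointing down it reaches from about 0.35 to 0.9 m from the base axis. Payload 8.1 kg.
Tool frame: the origin (TCP) lies on the centre line of the jaws, within the pads' length; the fingertips stand 11 mm ahead of it and the grasp point (between the pads) lies 8 mm behind it; z points along the fingers, y is the direction in which the jaws open and shut (so a half turn about z gives the same grasp; the last joint's range is limited). The gripper opens to 85 mm and grips with 20 to 120 N. Pads are 22 mm wide; open, the fingers measure 114 mm over their backs; the gripper's body (76 mm by 85 mm) begins 54 mm behind the grasp point. The pads swing forward as they close: fully open they stand 13 mm farther back than shut.
Start: joints at [-1.42, 0.434, 0.025, 1.573, -0.012, 1.134, -0.075], TCP at [0.157, 0.605, 0.206] pointing down, gripper open.
Joint ranges: [-2.62, 2.62], [-0.44, 2.09], [-1.27, 1.32], [0.08, 2.57], [-1.32, 4.46], [0.12, 2], [-2.74, 2.74]. Speed limits (rad/s): [2.22, 2.22, 3.01, 3.01, 3.14, 3.14, 3.14].

INTERFACE

Orientations are given as a unit quaternion [w, x, y, z].
In Python, from plant import robot gives the robot as it stands.
- The arm moves only by the tool drive_tool, never from a script. Its argument "deltas" is a list of rows, each a list of 3 entries, a list of its own where there are three numbers: the gripper's target within -1 to 1 (fully open at 1, half-way at 0, shut at -1), then the shift along the tool's x, y, z scaled (see below), then the turn about the tool's z scaled (see below). In form: [[jaw, [tx, ty, tz], roll], ...]. A call has 1 to 8 rows; each row shifts and turns the commanded pose from where the row before left it, along the tool's axes as they then stand; what a row does not reach is not made up. The controller multiplies each number of a shift by 0.03 m and each number of a turn by 0.1 rad. A row lasts 1/12 s, in which the tool goes at most 41.7 mm and 7.16 degrees, less where a joint would pass 70% of its speed; a pose out of reach is approached as far as the arm can. A call with a number of a shift or a turn outside -1 to 1 is refused whole. A call with a gripper value outside its range is refused whole. The fingers move at their own pace and stop on an object; "newtons" is the grip in N (left out, the last holds). Time passes only in rows, so rows that do not move let the fingers close. It gives the time, the measured TCP pose, the force and the opening at its end, in the units of the state.
- robot.get_obs(): the state, without advancing time (a new reading comes with each control period).
- robot.read_camera(name): name is "scene" or "top"; returns the picture (384x512x3 uint8, red, green, blue); there is no depth.
- robot.camera_params(name): a dict with "intrinsics" (3x3 intrinsics, pixels), "k1" (the pictures are not rectified: a ray, as slopes to the right and down, at radius r is drawn at 1 + k1 r^2 times it, then the intrinsics apply), "camera_from_world" (4x4, takes a point from world to camera coordinates). Camera axes: x right, y down, z forward; pixel columns grow to the right and rows downward; lengths in m; the calibration is good to about 2 mm. A picture is of the moment at which its call begins. camera_params takes no time and is no camera call.
- robot.sign_off(): hands the job in, once; it reports no verdict.
The state is a dict: "time": time; "joint_pos": joint angles; "qd": joint speeds; "joint_efforts": joint torques, N m; "tool_pos": TCP position; "eef_rot": TCP orientation; "contact_force": force on the tool from outside, world axes, zero at the start; "ft_torque": the same for the moment, N m; "gripper_width": opening from 0.0 (shut) to 1.0 (fully open).
Only numpy, scipy, OpenCV 4.12 (cv2) and the standard library are available. Lean on these libraries where they do the work, as an engineer would, in place of code of your own. Each camera call takes 0.05 s, during which the arm holds its last target.

TASK

Book out the kit with the transformer: first swing the tally counter's sprung lever all the way to its stop and release it so that it springs fully back, then take the carrier that holds the big transformer by its handle bar, lift it off its rest until its underside is about 10 cm above the rest, and finish there, still holding it in the gripper, steady and level. Keep the carrier level all the way, with its two loose heat sinks inside, and leave the other carrier and everything else on the bench where it is.

Things in the scene. Friction and masses are not known exactly. Their poses are not given: they have to be found in the camera images.
- lever (a joint): the counter's lever, rad: 0 sprung back at rest, 1.0 at its stop; it grows as the lever turns counter-clockwise seen from above. A spring drives it back to 0 when released; at the tab it takes about 1 N at rest and 2.5 N at the stop
- tab (a point): centre (half-way up) of the upright round steel tab at the lever's end, 12 mm in diameter, 30 mm high, its top 15 mm above this point; it moves with the lever. Below it is only the lever's flat arm (6 mm thick, its top 14 mm below this point). About 71 mm above the bench. Pushed sideways or pinched from above; nothing else on the counter stands higher than 12 mm below this point
- pivot (a point): point on the lever's vertical turning axis, at the tab's height; the tab circles it at a radius of 55 mm
- counter: bench tally counter, a grey metal box 84 x 66 mm, 47 mm high, with four white counting drums on top behind the lever, screwed down; origin at the centre of its underside. Its own -x side is where the lever sticks out: at rest the lever points 0.5 rad to the +y side of -x, at its stop 0.5 rad to the -y side of it
- grip_a (a point): point in the handle bar of the transformer carrier, half-way up the bar, above the loaded carrier's balance point (19 mm from the bar's middle towards the transformer's end). The bar runs along this frame's x; it is 14 mm thick (along y), 20 mm high and 142 mm long, with a post at each end; 25 mm clear beneath it at the transformer (whose top lies 35 mm below this point). This point is 85 mm above the carrier's underside, 115 mm above the bench at the start
- tray_a: the transformer carrier: open grey tray 150 x 96 mm with walls 28 mm high, an aluminium handle bar along its middle, a big iron-core transformer (40 x 58 x 46 mm) fixed in its +x half and two loose heat sinks in its -x half; 0.44 to 0.75 kg in all. Origin at the centre of its underside, x along the handle bar, z up. It stands 30 mm above the bench on its rest, with about 4 mm play between corner stops that rise 10 mm above its underside
- tray_b: the other carrier: same tray and handle bar, but holding only a flat green circuit board; origin at the centre of its underside, x along its bar; stays on its rest
- rest_a: black rest with two steel rails and corner stops under the transformer carrier, 172 x 118 mm, rails 30 mm high, fixed; origin at the centre of its underside
- rest_b: the same kind of rest, under the other carrier
- sink0_mid (a point): centre of a loose finned heat sink (28 x 24 x 20 mm) in the transformer carrier's -x half
- sink1_mid (a point): centre of the second loose heat sink, alike
- screwdriver: screwdriver lying on the bench; origin under its handle-to-tip axis at bench height; to be left alone
- spool: metal wire spool, 52 mm wide, 44 mm high; origin at the centre of its underside; to be left alone
- meter: black hand-held meter lying flat, 150 x 78 x 34 mm; origin at the centre of its underside; to be left alone
- bin: open black bin, 110 x 150 x 50 mm; origin at the centre of its underside; to be left alone
- mug: white mug, 78 mm wide, 90 mm high; origin at the centre of its underside; to be left alone
- flux: small white bottle with black cap, 40 mm wide, 85 mm high; origin at the centre of its underside; to be left alone
- board: bare green circuit board lying flat, 60 x 90 mm, up to 18 mm high; origin at the centre of its underside; to be left alone
Mind the look-alikes: they are no part of the job. What is shaped like the rest_a but blue, purple or red is not meant.

How it is judged:
By the outcome, as a careful person would: the job done as asked, in the order asked, and still so for the second after the job is handed in, while the arm keeps its last pose, push and grip.
It also fails if it takes over 56 s, if anything falls off the work surface, if the arm or the gripper's body presses on something with over 40 N, if the wrist force passes 120 N, or if a joint passes its speed limit or range.

## Working session

There is one attempt and no reset: what is moved stays moved. The work goes in short steps, Python scripts to look and compute and a tool call to move; the robot and the scene stay as the last step left them, time stands still between calls to the robot, and variables do not carry over. Pictures are saved under pics/ and viewed, and the job is handed in when it is done.

Besides the shell and the picture viewer there is one more tool, called after "Call:" as name(argument=value, ...), one argument or row to a line, values as JSON. drive_tool: Moves the arm, as the interface text tells. Shifts and turns lie within -1 to 1; 1 stands for 0.03 m of shift or 0.1 rad of turn. Its arguments: {"type":"object","properties":{"deltas":{"type":"array"},"newtons":{"type":"number"}},"required":["deltas"]}

```bash
mkdir -p pics
python3 - <<'E'
from plant import robot
import cv2,numpy as np
for n in("scene","top"):
    im=robot.read_camera(n); cv2.imwrite(f"pics/{n}0.png",im[:,:,::-1]); 
    p=robot.camera_params(n); print(n,np.round(p["intrinsics"],2).tolist(),p["k1"],np.round(p["camera_from_world"],4).tolist())
print(robot.get_obs())
E
```

```text
scene [[487.66, 0.0, 259.6], [0.0, 487.66, 194.46], [0.0, 0.0, 1.0]] 0.03617245338556103 [[0.0686, 0.9976, -0.012, -0.0432], [0.6591, -0.0543, -0.7501, -0.25], [-0.749, 0.0436, -0.6612, 1.8775], [0.0, 0.0, 0.0, 1.0]]
top [[364.06, 0.0, 257.36], [0.0, 364.06, 187.73], [0.0, 0.0, 1.0]] 0.0247487149309628 [[0.0299, -0.9996, -0.0005, -0.019], [-0.9968, -0.0298, -0.0744, 0.4938], [0.0744, 0.0027, -0.9972, 1.1034], [0.0, 0.0, 0.0, 1.0]]
{'time': 0.1, 'joint_pos': array([-1.41957527,  0.43514491,  0.02496666,  1.57401442, -0.01160006,
        1.13399187, -0.07509714]), 'qd': array([ 0.00046257, -0.00099893, -0.00088481, -0.00253809,  0.00136612,
        0.00102495, -0.00090678]), 'joint_efforts': array([ 3.32611249e-03, -6.71748734e+01,  1.02833211e+00, -3.16900134e+01,
        1.58468628e-02,  7.15736824e-03, -4.72309296e-06]), 'tool_pos': array([0.15686719, 0.60448662, 0.20520639]), 'eef_rot': array([-2.68022539e-05,  1.26600037e-01,  9.91953593e-01, -7.06290768e-04]), 'contact_force': array([ 1.07260387,  0.48333776, -0.41451477]), 'ft_torque': array([-0.04840417,  0.01146763, -0.02872376]), 'gripper_width': 1.001972944395251}
```

View pics/scene0.png

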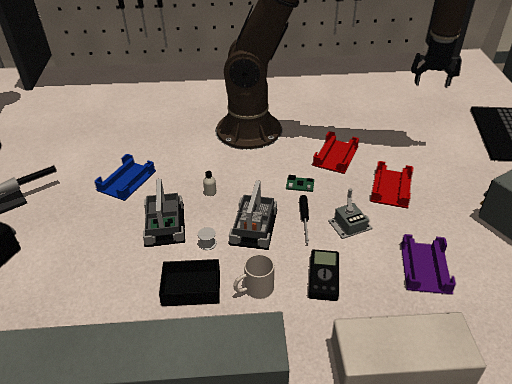

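View pics/top0.png

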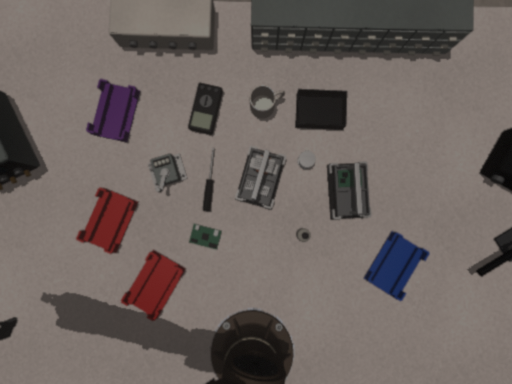

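Run:
```python
import cv2
a=cv2.imread("pics/top0.png");b=cv2.imread("pics/scene0.png")
def c(im,x,y,w,h,k,n): cv2.imwrite(n,cv2.resize(im[y:y+h,x:x+w],None,fx=k,fy=k,interpolation=cv2.INTER_CUBIC))
c(a,140,140,150,75,5,"pics/tz.png")
c(b,220,170,160,80,5,"pics/sz.png")
```

```text
(no output)
```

View pics/tz.png

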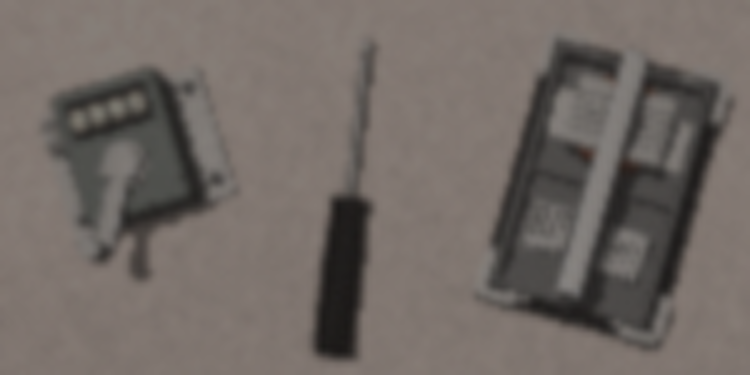

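View pics/sz.png

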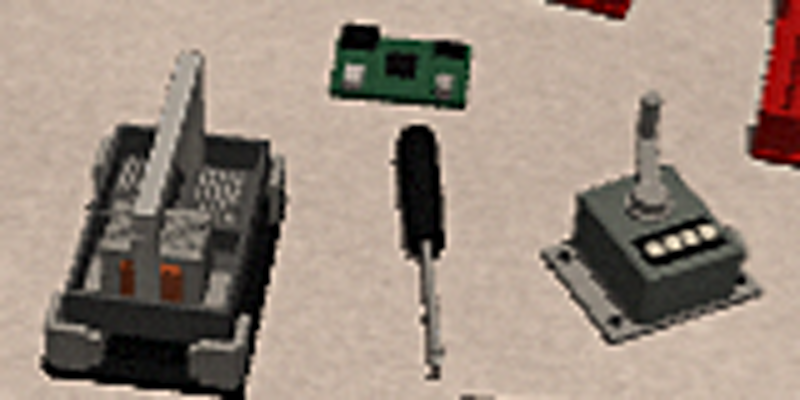

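```bash
cat > h.py <<'E'
from plant import robot
import numpy as np,cv2
from scipy.spatial.transform import Rotation as R
def ray(n,u,v):
    p=robot.camera_params(n);K=np.array(p["intrinsics"]);T=np.array(p["camera_from_world"])
    x,y=cv2.undistortPoints(np.array([[[u,v]]],float),K,np.array([p["k1"],0,0,0.]))[0,0]
    d=T[:3,:3].T@np.array([x,y,1]);o=-T[:3,:3].T@T[:3,3];return o,d
def onz(n,u,v,z):
    o,d=ray(n,u,v);return (o+d*(z-o[2])/d[2])
def proj(n,P):
    p=robot.camera_params(n);T=np.array(p["camera_from_world"])
    return cv2.projectPoints(np.atleast_2d(P).astype(float),cv2.Rodrigues(T[:3,:3])[0],T[:3,3],np.array(p["intrinsics"]),np.array([p["k1"],0,0,0.]))[0][:,0]
E
python3 - <<'E'
from h import *
np.set_printoptions(precision=4,suppress=True)
t=lambda x,y,z:onz("top",140+x/5-.4,140+y/5-.4,z)
s=lambda x,y,z:onz("scene",220+x/5-.4,170+y/5-.4,z)
print("tab top",t(95,243,.086),"scene",s(652,97,.086), s(648,135,.057))
print("pivot",t(122,160,.055),s(648,203,.05))
print("counter top corners T",[t(*p,.047)[:2] for p in [(55,100),(152,70),(195,195),(90,230)]])
print("S",[s(*p,.047)[:2] for p in [(578,192),(680,168),(745,242),(640,278)]])
A=t(632,55,.125);B=t(570,292,.125);print("bar T",A,B,np.linalg.norm(A-B),np.arctan2(*(A-B)[1::-1]))
A=s(148,212,.125);B=s(192,52,.125);print("bar S",A,B,np.linalg.norm(A-B),np.arctan2(*(A-B)[1::-1]))
o=robot.get_obs();q=o["eef_rot"];print(R.from_quat(q,scalar_first=True).as_matrix())
E
```

```text
tab top [0.4792 0.2808 0.086 ] scene [0.4757 0.2857 0.086 ] [0.4777 0.286  0.057 ]
pivot [0.5314 0.2757 0.055 ] [0.5304 0.2758 0.05  ]
counter top corners T [array([0.5674, 0.3198]), array([0.5875, 0.2624]), array([0.5125, 0.2331]), array([0.4895, 0.2949])]
S [array([0.5143, 0.2369]), array([0.4981, 0.3025]), array([0.5648, 0.3265]), array([0.5895, 0.2591])]
bar T [ 0.5915 -0.0257  0.125 ] [0.4573 0.005  0.125 ] 0.1376655374985732 -0.22511460490273644
bar S [ 0.5932 -0.0249  0.125 ] [0.4569 0.0085 0.125 ] 0.1402989190192101 -0.24064506469250357
[[-0.9679  0.2512 -0.0002]
 [ 0.2512  0.9679 -0.0014]
 [-0.0001 -0.0014 -1.    ]]
```

Call:
drive_tool(
  deltas=[
    [-1,[0,0,0],-0.97],
    [-1,[0,0,0],-0.97],
    [-1,[0,0,0],-0.97],
    [-1,[0,0,0],-0.97],
    [-1,[0,0,0],-0.97],
    [-1,[0,0,0],-0.98],
  ],
  newtons=30,
)

```text
time: 0.6
tool_pos: [0.1569, 0.6046, 0.2054]
eef_rot: [-0.0, -0.166, 0.986, -0.0]
contact_force: [-0.5, -0.1, 0.2]
gripper_width: 0.143
```

```bash
cat >> h.py <<'E'
def go(P):
    o=robot.get_obs();Rm=R.from_quat(o["eef_rot"],scalar_first=True).as_matrix()
    d=Rm.T@(np.array(P)-o["tool_pos"])
    np.set_printoptions(precision=4,suppress=True)
    print("t",round(o["time"],2),"pos",o["tool_pos"],"F",o["contact_force"],"w",round(o["gripper_width"],3),"y ang",np.arctan2(Rm[1,1],Rm[0,1]),"z",Rm[:,2]);print("units",d/.03)
E
python3 -c "
from h import *
go([.4655,.318,.2])"
```

```text
t 0.6 pos [0.1569 0.6046 0.2054] F [-0.5422 -0.125   0.1541] w 0.143 y ang 1.9046543481228548 z [-0.0001 -0.001  -1.    ]
units [ -6.5865 -12.3964   0.1889]
```

Call:
drive_tool(
  deltas=[
    [-1,[-0.4,-0.77,0],0],
    [-1,[-0.4,-0.77,0],0],
    [-1,[-0.4,-0.77,0],0],
    [-1,[-0.4,-0.77,0],0],
    [-1,[-0.41,-0.77,0],0],
    [-1,[-0.41,-0.77,0],0],
    [-1,[-0.41,-0.77,0],0],
    [-1,[-0.41,-0.77,0],0],
  ],
)

```text
time: 1.27
tool_pos: [0.3094, 0.4602, 0.2056]
eef_rot: [-0.0, -0.164, 0.986, -0.0]
contact_force: [-0.5, 0.2, -0.0]
gripper_width: -0.001
```

Call:
drive_tool(
  deltas=[
    [-1,[-0.41,-0.77,0],0],
    [-1,[-0.41,-0.77,0],0],
    [-1,[-0.41,-0.77,0],0],
    [-1,[-0.41,-0.77,0],0],
    [-1,[-0.42,-0.78,0],0],
    [-1,[-0.42,-0.78,0],0],
    [-1,[-0.42,-0.78,0],0],
    [-1,[-0.4,-0.7,0],0],
  ],
)

```text
time: 1.93
tool_pos: [0.4626, 0.3181, 0.2057]
eef_rot: [-0.0, -0.164, 0.987, -0.0]
contact_force: [-0.4, -0.0, 0.9]
gripper_width: -0.004
```

```bash
python3 -c "
from h import *
go([.4655,.318,.09])
a=robot.read_camera('scene')[:,:,::-1]; b=robot.read_camera('top')[:,:,::-1]
c=lambda im,x,y:cv2.resize(im[y:y+90,x:x+110],None,fx=3.6,fy=3.6,interpolation=cv2.INTER_CUBIC)
cv2.imwrite('pics/p1.png',np.hstack([c(a,310,150),c(b,110,140)]))"
```

```text
t 1.93 pos [0.4626 0.3181 0.2057] F [-0.3906 -0.0363  0.9159] w -0.004 y ang 1.8993025342588299 z [-0.0003 -0.0007 -1.    ]
units [-0.0918 -0.0331  3.8551]
```

View pics/p1.png

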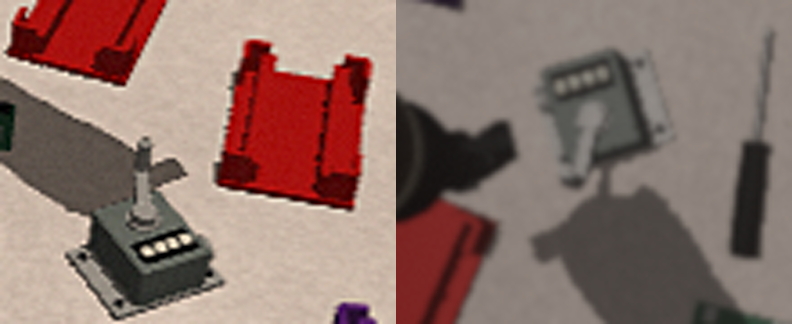

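```bash
python3 -c "
from h import *
p=robot.get_obs()['tool_pos']
for dz in (-.011,0,.1):
  for n in('top','scene'): print(n,dz,proj(n,p+[0,0,dz]))
cv2.imwrite('pics/p2.png',robot.read_camera('scene')[:,:,::-1])"
```

```text
top -0.011 [[133.49664737 190.21040809]]
scene -0.011 [[363.62346704 157.63153425]]
top 0 [[132.03128538 189.91947422]]
scene 0 [[364.12071479 154.57397174]]
top 0.1 [[116.9239942  186.92133519]]
scene 0.1 [[368.90718099 125.23058815]]
```

View pics/p2.png

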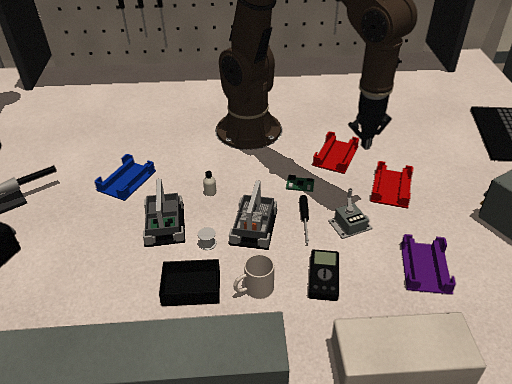

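```bash
python3 -c "
from h import *
a=robot.read_camera('scene')[:,:,::-1]; b=robot.read_camera('top')[:,:,::-1]
c=lambda im,x,y:cv2.resize(im[y:y+90,x:x+80],None,fx=5,fy=5,interpolation=cv2.INTER_CUBIC)
cv2.imwrite('pics/p3.png',np.hstack([c(a,330,90),c(b,80,140)]))
go([.4655,.318,.09]); print(robot.get_obs()['joint_pos'])"
```

```text
t 2.18 pos [0.461  0.3202 0.2056] F [ 0.01   -0.4036  0.5358] w -0.0 y ang 1.9001624107030983 z [-0.0009  0.0001 -1.    ]
units [-0.1201 -0.1187  3.8544]
[-0.7218  0.332   0.0266  1.7322 -0.0106  1.0781  1.2085]
```

View pics/p3.png

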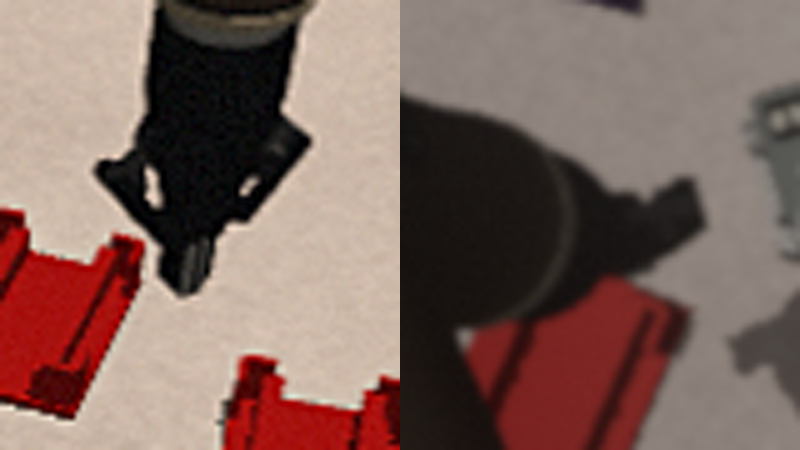

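```bash
python3 -c "
from h import *
from scipy.optimize import least_squares as L
f=lambda P:np.r_[proj('top',P)[0]-[139,181],proj('scene',P)[0]-[367.5,148]]
r=L(f,[.46,.32,.2]);print(r.x,r.fun)
f=lambda P:np.r_[proj('top',P)[0]-[159,188.5],proj('scene',P)[0]-[350,189]]
r=L(f,[.46,.32,.2]);print(r.x,r.fun)
print(proj('top',[0,0,0]),proj('scene',[0,0,0]))
"
```

```text
[0.48664305 0.29970826 0.24021123] [-4.90645079 -0.58778119 -5.57584169  1.52297411]
[0.47851829 0.28185255 0.0877931 ] [-0.94470683 -0.10377883 -0.98964176  0.22356581]
[[251.05442998 351.47009672]] [[248.38782266 129.48213542]]
```

```bash
python3 -c "
from h import *
p=np.array([.157,.6045,.2054]);y=np.array([.2512,.9679,0])
for z in(-.011,.002,.013,.03):
  print(z,[proj('scene',p+s*y*.0425+[0,0,z])[0] for s in(-1,1)])
im=cv2.imread('pics/scene0.png')[20:110,390:490]
cv2.imwrite('pics/p4.png',cv2.resize(im,None,fx=6,fy=6,interpolation=2))"
```

```text
-0.011 [array([414.70547428,  97.25545551]), array([440.88795243,  99.25632504])]
0.002 [array([415.48592403,  93.84962708]), array([441.81677433,  95.83083381])]
0.013 [array([416.15327558,  90.93899629]), array([442.61107502,  92.90312387])]
0.03 [array([417.1974454 ,  86.38791731]), array([443.85402036,  88.32482995])]
```

View pics/p4.png

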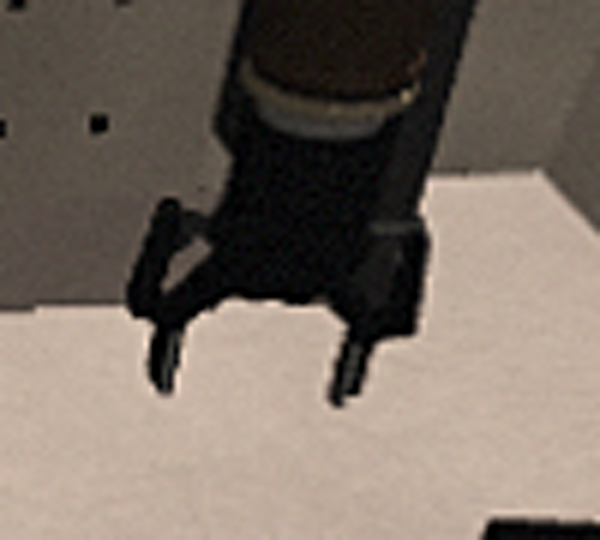

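Call:
drive_tool(
  deltas=[
    [-1,[0,0,0.7],0],
    [-1,[0,0,0.7],0],
    [-1,[0,0,0.7],0],
    [-1,[0,0,0.7],0],
    [-1,[0,0,0],0],
    [-1,[0,0,0],0],
  ],
)

```text
time: 2.68
tool_pos: [0.4602, 0.3204, 0.1214]
eef_rot: [-0.001, -0.165, 0.986, -0.0]
contact_force: [0.7, -0.1, 0.2]
gripper_width: 0.002
```

```bash
python3 -c "
from h import *
go([.4655,.318,.09])
a=robot.read_camera('scene')[:,:,::-1]; b=robot.read_camera('top')[:,:,::-1]
c=lambda im,x,y:cv2.resize(im[y:y+100,x:x+80],None,fx=5,fy=5,interpolation=cv2.INTER_CUBIC)
cv2.imwrite('pics/p5.png',np.hstack([c(a,320,120),c(b,100,140)]))
p=robot.get_obs()['tool_pos'];print(p)
for dz in (-.011,0,.02,.1):
  for n in('top','scene'): print(n,dz,(proj(n,p+[0,0,dz])-([320,120] if n=='scene' else [20,140]))*5)
"
```

```text
t 2.68 pos [0.4602 0.3204 0.1214] F [ 0.6676 -0.0607  0.2033] w 0.002 y ang 1.9017631780521949 z [-0.0022 -0.0011 -1.    ]
units [-0.1446 -0.1316  1.0468]
[0.4618 0.3209 0.1231]
top -0.011 [[607.3512 266.4665]]
scene -0.011 [[208.0704 293.9259]]
top 0 [[601.0533 265.2969]]
scene 0 [[210.399  279.7709]]
top 0.02 [[589.2444 263.1041]]
scene 0.02 [[214.6962 253.6679]]
top 0.1 [[536.8216 253.3732]]
scene 0.1 [[232.7526 144.2633]]
```

View pics/p5.png

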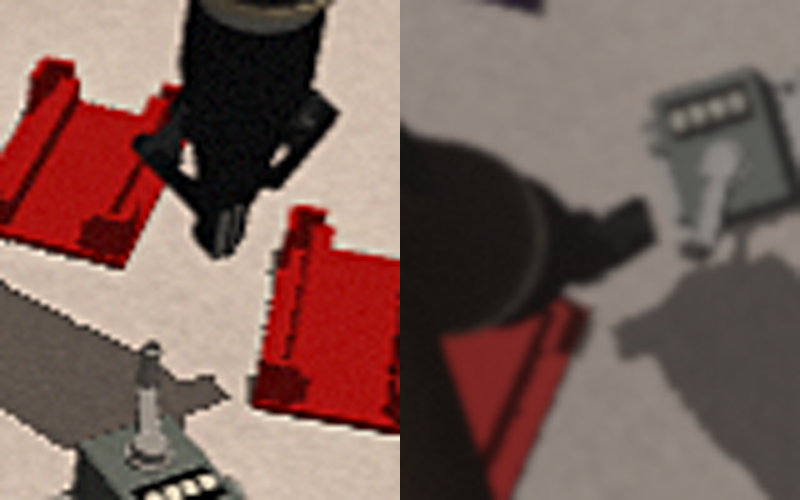

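```bash
python3 -c "
from h import *
from scipy.optimize import least_squares as L
for t,s in [((148.5,184),(348,149)),((150,188),(348,149)),((140,192),(363.6,171)),((137,191),(363.6,171))]:
  f=lambda P:np.r_[proj('top',P)[0]-t,proj('scene',P)[0]-s]
  r=L(f,[.46,.32,.2]);print(r.x,r.fun)
"
```

```text
[0.47884569 0.26334252 0.23901279] [ 0.36202966  0.04115506  0.41251701 -0.10046372]
[0.46971052 0.26338076 0.23159608] [-0.4558859  -0.05168501 -0.5200338   0.12551481]
[0.46393788 0.3185603  0.1427183 ] [-1.19236403 -0.14046134 -1.29849454  0.34032694]
[0.46594072 0.32217996 0.14555011] [ 0.17381215  0.02059378  0.18937758 -0.0502711 ]
```

Call:
drive_tool(
  deltas=[
    [-1,[-0.1,-0.1,0.5],0],
    [-1,[0,0,0.5],0],
    [-1,[0,0,0.4],0],
    [-1,[0,0,0],0],
    [-1,[0,0,0],0],
  ],
)

```text
time: 3.2
tool_pos: [0.4657, 0.3184, 0.0809]
eef_rot: [0.0, -0.164, 0.986, 0.0]
contact_force: [0.2, -0.0, 0.4]
gripper_width: 0.001
```

```bash
cat > snap.py <<'E'
import sys
from h import *
n=sys.argv[1];x1,y1,x2,y2=map(int,sys.argv[2:6])
go([.4655,.318,.09])
a=robot.read_camera('scene')[:,:,::-1]; b=robot.read_camera('top')[:,:,::-1]
c=lambda im,x,y:cv2.resize(im[y:y+100,x:x+80],None,fx=5,fy=5,interpolation=cv2.INTER_CUBIC)
cv2.imwrite(n,np.hstack([c(a,x1,y1),c(b,x2,y2)]))
E
python3 snap.py pics/p6.png 320 130 110 140
```

```text
t 3.2 pos [0.4657 0.3184 0.0809] F [ 0.1529 -0.0444  0.3734] w 0.001 y ang 1.9001790066502036 z [ 0.0005  0.0006 -1.    ]
units [ 0.011 -0.01  -0.304]
```

View pics/p6.png

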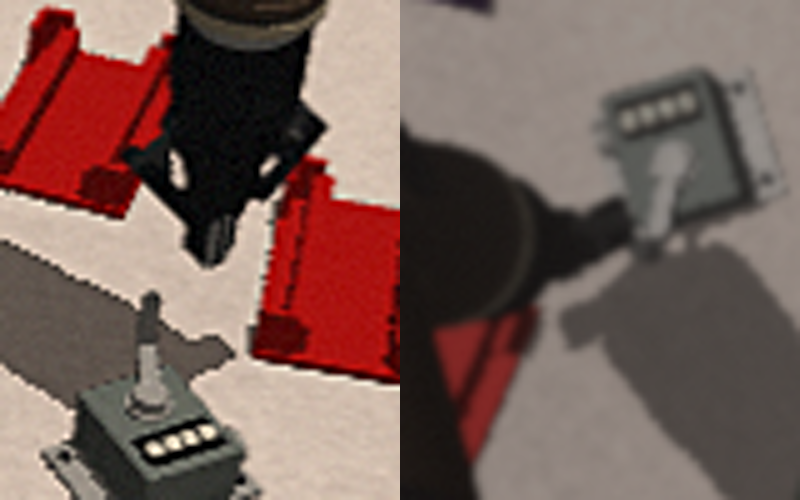

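```bash
python3 -c "
from h import *
p=robot.get_obs()['tool_pos']
for z in(.05,.07,.09,.1,.11): print(z,proj('scene',[p[0],p[1],z]))"
```

```text
0.05 [[358.68624927 195.25905649]]
0.07 [[359.48655105 190.36779851]]
0.09 [[360.30194117 185.38895459]]
0.1 [[360.71543389 182.86591298]]
0.11 [[361.13286841 180.32003272]]
```

Call:
drive_tool(
  deltas=[
    [-1,[0,0,0.5],0],
    [-1,[0,0,0.4],0],
    [-1,[0,0,0.2],0],
    [-1,[0,0,0],0],
    [-1,[0,0,0],0],
  ],
)

```text
time: 3.72
tool_pos: [0.4658, 0.3182, 0.0475]
eef_rot: [0.0, -0.164, 0.986, 0.0]
contact_force: [0.5, -0.2, -0.2]
gripper_width: -0.001
```

```bash
python3 snap.py pics/p7.png 320 130 110 140
```

```text
t 3.72 pos [0.4658 0.3182 0.0475] F [ 0.486  -0.1529 -0.1541] w -0.001 y ang 1.899984149893427 z [ 0.0004  0.0004 -1.    ]
units [ 0.0098 -0.0023 -1.415 ]
```

View pics/p7.png

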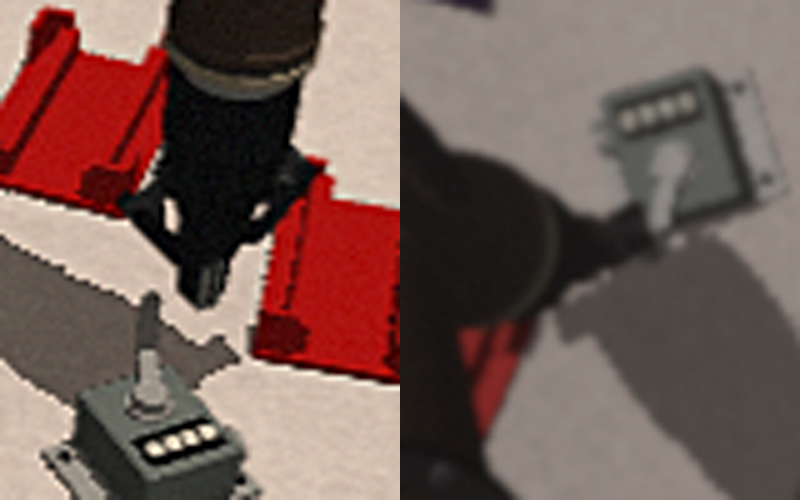

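Call:
drive_tool(
  deltas=[
    [-1,[0,-0.25,0],0],
    [-1,[0,-0.25,0],0],
    [-1,[0,-0.25,0],0],
    [-1,[0,-0.25,0],0],
    [-1,[0,0,0],0],
  ],
)

```text
time: 4.23
tool_pos: [0.4759, 0.2871, 0.047]
eef_rot: [-0.0, -0.163, 0.987, -0.0]
contact_force: [-1.0, 1.4, -0.5]
gripper_width: 0.003
```

```bash
python3 snap.py pics/p8.png 320 130 110 140
```

```text
t 4.23 pos [0.4759 0.2871 0.047 ] F [-1.0023  1.3976 -0.4546] w 0.003 y ang 1.8974270169363017 z [-0.    -0.001 -1.   ]
units [-0.0018  1.0856 -1.4355]
```

View pics/p8.png

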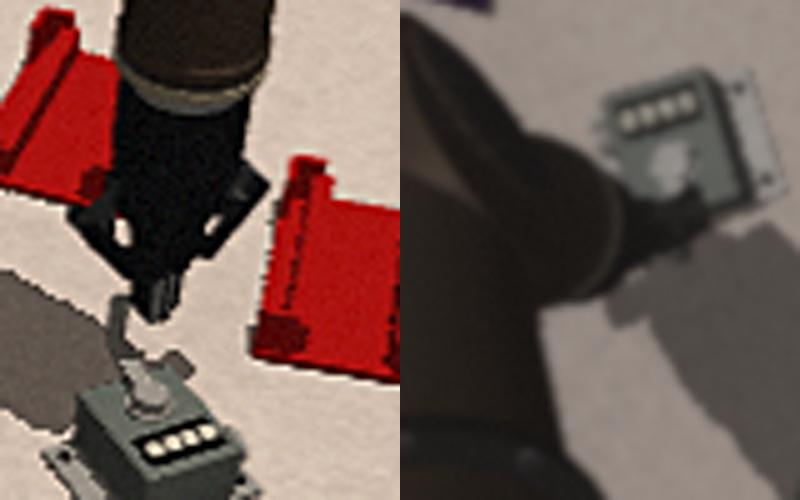

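Call:
drive_tool(
  deltas=[
    [-1,[0,-0.25,0],0],
    [-1,[0,-0.25,0],0],
    [-1,[0,-0.25,0],0],
    [-1,[0,0,0],0],
  ],
)

```text
time: 4.67
tool_pos: [0.4836, 0.2661, 0.047]
eef_rot: [0.0, -0.163, 0.987, -0.0]
contact_force: [-0.4, 1.7, -0.3]
gripper_width: 0.0
```

```bash
python3 snap.py pics/p9.png 310 130 110 140
```

```text
t 4.67 pos [0.4836 0.2661 0.047 ] F [-0.4485  1.6927 -0.295 ] w 0.0 y ang 1.8977230459754595 z [ 0.0009 -0.0007 -1.    ]
units [ 0.0169  1.8301 -1.4358]
```

View pics/p9.png

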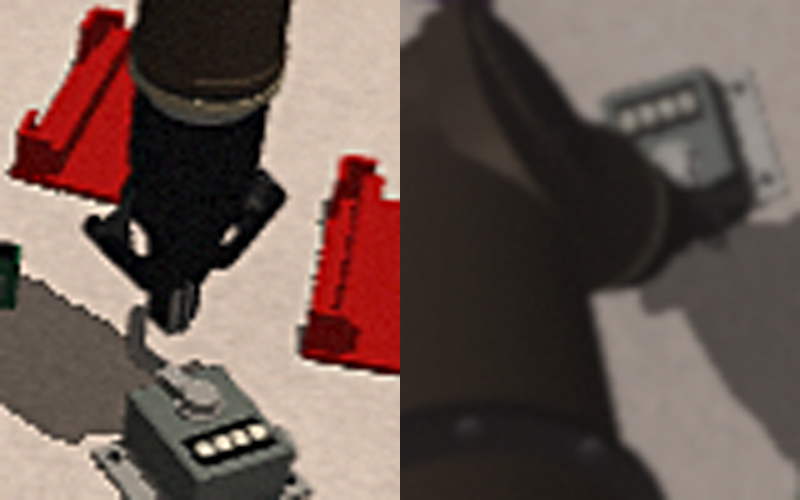

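Call:
drive_tool(
  deltas=[
    [-1,[0,-0.15,0],0],
    [-1,[0,0,0],0],
  ],
)

```text
time: 4.93
tool_pos: [0.4846, 0.2637, 0.0471]
eef_rot: [0.001, -0.164, 0.987, 0.0]
contact_force: [0.8, 2.3, -1.0]
gripper_width: 0.0
```

Call:
drive_tool(
  deltas=[
    [-1,[0,-0.12,0],0],
    [-1,[0,0,0],0],
  ],
)

```text
time: 5.1
tool_pos: [0.4858, 0.2604, 0.0471]
eef_rot: [0.001, -0.164, 0.987, 0.0]
contact_force: [1.2, 2.6, -0.3]
gripper_width: 0.0
```

```bash
python3 snap.py pics/p10.png 310 130 110 140; python3 -c "
from h import *
for a in(.7,.8,.9,1.0):
  t=np.pi-.17+a; P=np.array([.531+.055*np.cos(t),.2757+.055*np.sin(t),.086]);print(a,P,(proj('scene',P)-[310,130])*5)"
```

```text
t 5.1 pos [0.4858 0.2604 0.0471] F [ 1.1888  2.6096 -0.3002] w 0.0 y ang 1.8996997181514135 z [ 0.001   0.0004 -1.    ]
units [ 0.0175  2.0364 -1.4299]
0.7 [0.48354561 0.24789567 0.086     ] [[140.50118626 306.85522556]]
0.8 [0.48655849 0.24329704 0.086     ] [[133.85716337 310.54928404]]
0.9 [0.49001541 0.23902217 0.086     ] [[127.86432476 314.71222323]]
1.0 [0.49388183 0.23511377 0.086     ] [[122.58252301 319.30759937]]
```

View pics/p10.png

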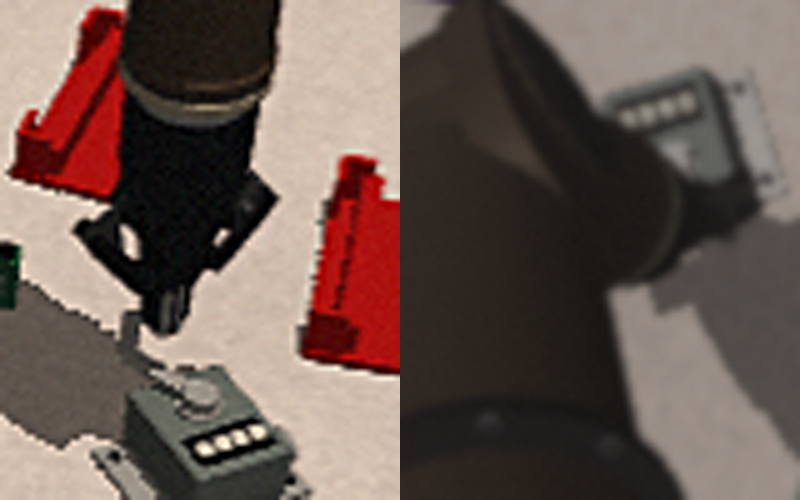

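Call:
drive_tool(
  deltas=[
    [-1,[0,-0.12,0],0],
    [-1,[0,0,0],0],
  ],
)

```text
time: 5.37
tool_pos: [0.4867, 0.2569, 0.0471]
eef_rot: [0.0, -0.164, 0.987, 0.0]
contact_force: [1.3, 3.8, -0.5]
gripper_width: 0.001
```

Call:
drive_tool(
  deltas=[
    [-1,[0,-0.1,0],0],
    [-1,[0,0,0],0],
  ],
)

```text
time: 5.53
tool_pos: [0.4876, 0.2543, 0.047]
eef_rot: [0.0, -0.164, 0.987, 0.0]
contact_force: [1.3, 5.4, -0.1]
gripper_width: 0.003
```

Call:
drive_tool(
  deltas=[
    [-1,[0,-0.1,0],0],
    [-1,[0,0,0],0],
  ],
)

```text
time: 5.7
tool_pos: [0.4879, 0.2538, 0.0471]
eef_rot: [0.0, -0.165, 0.986, 0.001]
contact_force: [-0.0, 10.1, -1.8]
gripper_width: 0.001
```

```bash
python3 snap.py pics/p11.png 310 130 110 140
```

```text
t 5.7 pos [0.4879 0.2538 0.0471] F [-0.0335 10.0668 -1.8317] w 0.001 y ang 1.9013393313446691 z [ 0.0003  0.003  -1.    ]
units [ 0.0104  2.2716 -1.4224]
```

View pics/p11.png

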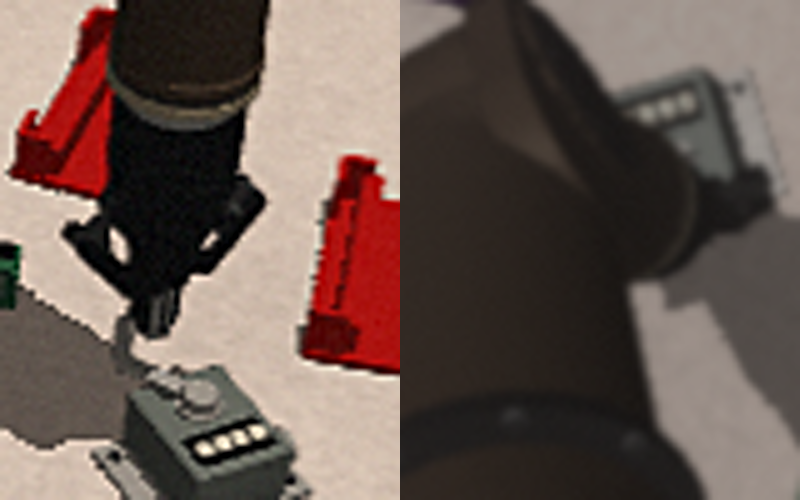

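At the stop (tab at panel (123,320), as predicted for 1.0 rad; force 10 N). Now backing off.

Call:
drive_tool(
  deltas=[
    [-1,[0,0.5,0],0],
    [-1,[0,0.6,0],0],
    [-1,[0,0.7,0],0],
    [-1,[0,0.7,0],0],
    [-1,[0,0.7,0],0],
    [-1,[0,0.3,-0.7],0],
    [-1,[0,0,-1],0],
  ],
)

```text
time: 6.38
tool_pos: [0.4507, 0.3511, 0.0956]
eef_rot: [-0.003, -0.165, 0.986, -0.002]
contact_force: [0.5, -0.1, 0.4]
gripper_width: -0.001
```

```bash
python3 snap.py pics/p12.png 310 130 110 140
```

```text
t 6.38 pos [0.4507 0.3511 0.0956] F [ 0.4912 -0.0512  0.4002] w -0.001 y ang 1.9033017441239137 z [-0.0057 -0.0044 -1.    ]
units [-0.1083 -1.2049  0.1895]
```

View pics/p12.png

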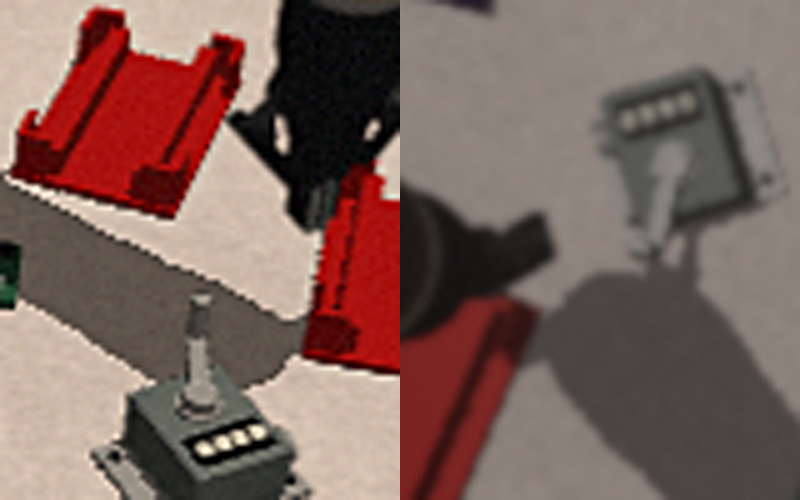

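Call:
drive_tool(
  deltas=[
    [0,[0,0,-0.7],0.94],
    [0,[0,0,-0.7],0.94],
    [0,[0,0,-0.7],0.94],
    [0,[0,0,-0.7],0.94],
    [0,[0,0,-0.7],0.94],
    [0,[0,0,-0.4],0.95],
    [0,[0,0,0],0],
  ],
)

```text
time: 7.07
tool_pos: [0.4554, 0.3504, 0.2171]
eef_rot: [0.001, 0.121, 0.993, 0.001]
contact_force: [0.3, 0.5, 0.2]
gripper_width: 0.498
```

```bash
python3 -c "
from h import *
go([.5432,-.0137,.2])"
```

```text
t 7.07 pos [0.4554 0.3504 0.2171] F [0.2538 0.5014 0.2422] w 0.498 y ang 1.3289405471287645 z [ 0.0025  0.0014 -1.    ]
units [ -5.7477 -11.0841   0.5615]
```

Call:
drive_tool(
  deltas=[
    [0,[-0.38,-0.74,0],-0.09],
    [0,[-0.38,-0.74,0],0],
    [0,[-0.38,-0.74,0],0],
    [0,[-0.38,-0.74,0],0],
    [0,[-0.38,-0.74,0],0],
    [0,[-0.38,-0.74,0],0],
    [0,[-0.38,-0.74,0],0],
    [0,[-0.38,-0.74,0],0],
  ],
)

```text
time: 7.73
tool_pos: [0.5021, 0.1548, 0.2134]
eef_rot: [-0.001, 0.112, 0.994, -0.001]
contact_force: [0.4, 0.5, 0.3]
gripper_width: 0.503
```

Call:
drive_tool(
  deltas=[
    [0,[-0.38,-0.74,0],0],
    [0,[-0.38,-0.74,0],0],
    [0,[-0.38,-0.74,0],0],
    [0,[-0.38,-0.74,0],0],
    [0,[-0.38,-0.74,0],0],
    [0,[-0.38,-0.6,0],0],
    [0,[-0.2,-0.2,0],0],
    [0,[0,0,0],0],
  ],
)

```text
time: 8.4
tool_pos: [0.5448, 0.0062, 0.2139]
eef_rot: [-0.001, 0.114, 0.993, -0.001]
contact_force: [0.1, 1.0, -0.1]
gripper_width: 0.502
```

```bash
python3 -c "
from h import *
go([.5432,-.0137,.12])"; python3 snap.py pics/p13.png 215 120 220 130
```

```text
t 8.4 pos [0.5448 0.0062 0.2139] F [ 0.0573  0.9572 -0.1299] w 0.502 y ang 1.341509967515768 z [-0.0016 -0.0015 -1.    ]
units [-0.1008 -0.6512  3.1294]
t 8.4 pos [0.5448 0.0062 0.2139] F [ 0.0573  0.9572 -0.1299] w 0.502 y ang 1.341509967515768 z [-0.0016 -0.0015 -1.    ]
units [4.9332 9.5292 4.1173]
```

View pics/p13.png

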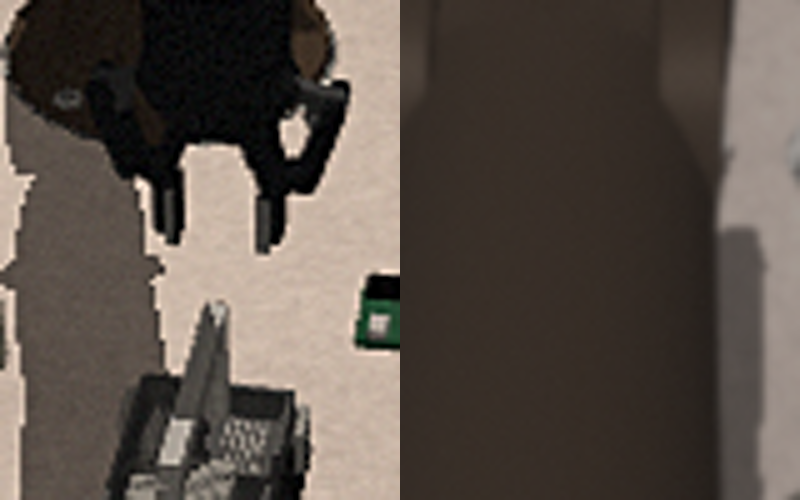

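Call:
drive_tool(
  deltas=[
    [0,[-0.1,-0.35,0.4],0],
    [0,[0,-0.3,0.5],0],
    [0,[0,0,0.5],0],
    [0,[0,0,0.5],0],
    [0,[0,0,0],0],
    [0,[0,0,0],0],
  ],
)

```text
time: 9.0
tool_pos: [0.5427, -0.0091, 0.1574]
eef_rot: [-0.001, 0.112, 0.994, 0.0]
contact_force: [0.6, 0.3, -0.3]
gripper_width: 0.498
```

```bash
python3 -c "
from h import *
go([.5432,-.0137,.077])
p=robot.get_obs()['tool_pos'];y=np.array([np.cos(1.338),np.sin(1.338),0])
for z in(-.01,.01,.03):
  print(z,[(proj('scene',p+s*y*.02+[0,0,z])[0]-[215,120])*5 for s in(-1,1)])
"; python3 snap.py pics/p14.png 215 120 220 130
```

```text
t 9.0 pos [ 0.5427 -0.0091  0.1574] F [ 0.5737  0.303  -0.346 ] w 0.498 y ang 1.3465454204278575 z [-0.0022  0.0003 -1.    ]
units [-0.0555 -0.1452  2.6784]
-0.01 [array([158.3141, 364.5994]), array([228.2693, 371.628 ])]
0.01 [array([157.2567, 337.6766]), array([227.89 , 344.671])]
0.03 [array([156.1779, 310.225 ]), array([227.5032, 317.1828])]
t 9.0 pos [ 0.5427 -0.0091  0.1574] F [ 0.5737  0.303  -0.346 ] w 0.498 y ang 1.3465454204278575 z [-0.0022  0.0003 -1.    ]
units [ 4.9293 10.0586  2.2544]
```

View pics/p14.png

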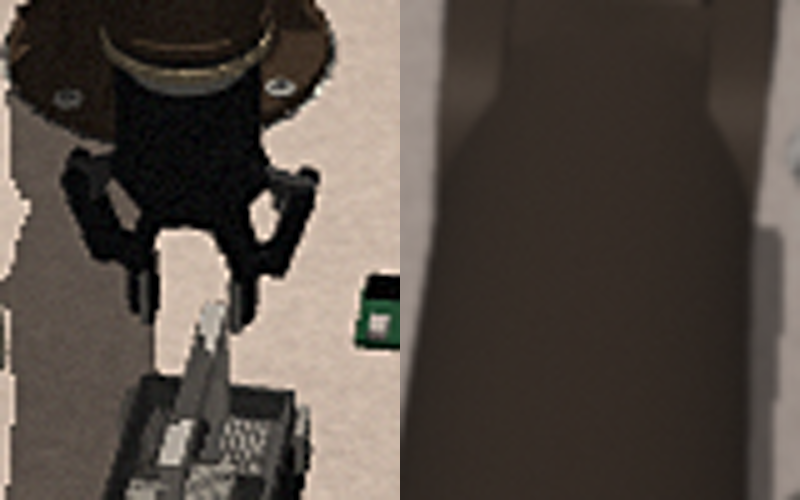

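Call:
drive_tool(
  deltas=[
    [0,[-0.05,-0.15,0.4],0.09],
    [0,[0,0,0.5],0],
    [0,[0,0,0.5],0],
    [0,[0,0,0.2],0],
    [0,[0,0,0],0],
    [0,[0,0,0],0],
  ],
)

```text
time: 9.6
tool_pos: [0.5445, -0.0152, 0.1106]
eef_rot: [0.0, 0.117, 0.993, 0.0]
contact_force: [0.1, 0.6, 0.5]
gripper_width: 0.506
```

```bash
python3 -c "
from h import *
go([.5432,-.0137,.077])
"; python3 snap.py pics/p15.png 215 140 220 130
```

```text
t 9.6 pos [ 0.5445 -0.0152  0.1106] F [0.0526 0.6414 0.4651] w 0.506 y ang 1.3353640805270106 z [ 0.0006  0.0002 -1.    ]
units [0.0539 0.0372 1.121 ]
t 9.6 pos [ 0.5445 -0.0152  0.1106] F [0.0526 0.6414 0.4651] w 0.506 y ang 1.3353640805270106 z [ 0.0006  0.0002 -1.    ]
units [ 5.1513 10.1849  0.6878]
```

View pics/p15.png

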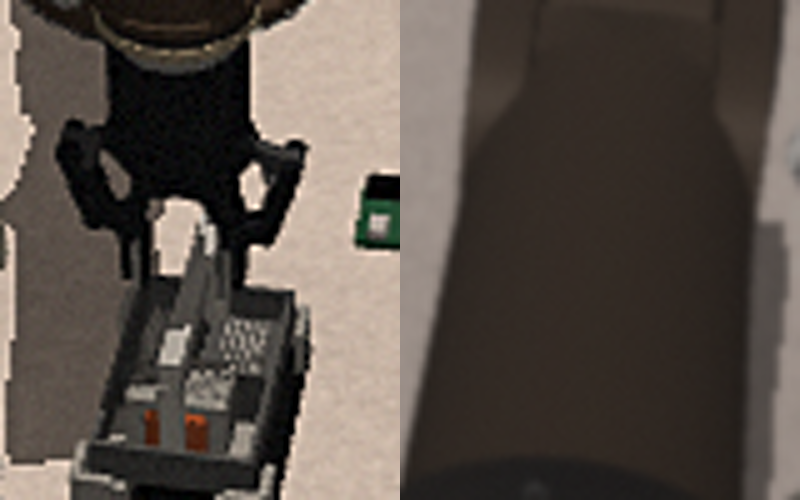

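```bash
python3 -c "
from h import *
p=robot.get_obs()['tool_pos'];y=np.array([np.cos(1.338),np.sin(1.338),0])
q=lambda P:np.round((proj('scene',P)[0]-[215,140])*5)
for z in(.1,.12,.136):
  print(z,[q(np.r_[p[:2],0]+s*y*.021+[0,0,z]) for s in(-1,1)])
print('bar',[q([x,yy,.125]) for x,yy in((.4571,.0068),(.5432,-.0137),(.5923,-.0253))])
u=np.array([np.cos(-.233),np.sin(-.233),0]);c=np.array([.5247,-.0093,0])
print('tray corners',[q(c+a*u*.075+b*y*.048+[0,0,.058]) for a in(-1,1) for b in(-1,1)])
b=robot.read_camera('scene')[:,:,::-1][150:230,225:305];cv2.imwrite('pics/p16.png',cv2.resize(b,None,fx=7.4,fy=7.4,interpolation=2))
"
```

```text
0.1 [array([148., 329.]), array([220., 337.])]
0.12 [array([147., 304.]), array([220., 311.])]
0.136 [array([146., 283.]), array([220., 290.])]
bar [array([212., 200.]), array([186., 299.]), array([170., 359.])]
tray corners [array([139., 271.]), array([292., 286.]), array([ 89., 442.]), array([255., 460.])]
```

View pics/p16.png

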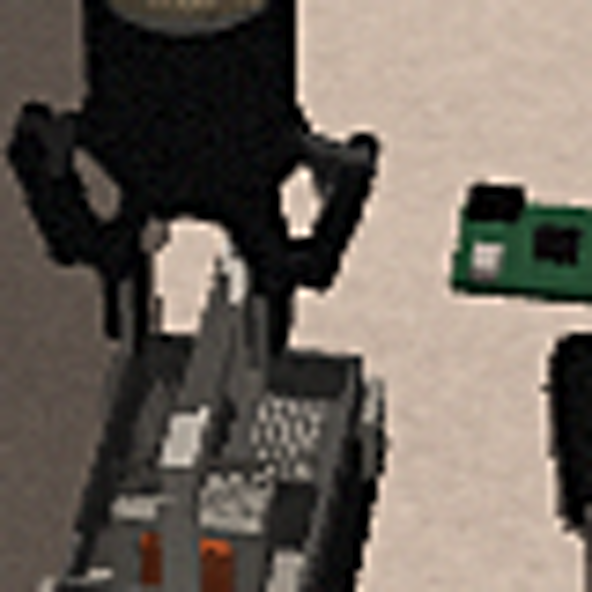

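Call:
drive_tool(
  deltas=[
    [0,[0.05,0.04,0.4],0],
    [0,[0,0,0.3],0],
    [0,[0,0,0.2],0],
    [0,[0,0,0.2],0],
    [0,[0,0,0],0],
    [0,[0,0,0],0],
  ],
)

```text
time: 10.25
tool_pos: [0.5427, -0.0141, 0.0767]
eef_rot: [-0.0, 0.118, 0.993, -0.0]
contact_force: [0.3, 1.0, 0.3]
gripper_width: 0.5
```

```bash
python3 -c "
from h import *
go([.5432,-.0137,.077])
b=robot.read_camera('scene')[:,:,::-1][150:230,225:305];cv2.imwrite('pics/p17.png',cv2.resize(b,None,fx=7.4,fy=7.4,interpolation=2))
"
```

```text
t 10.25 pos [ 0.5427 -0.0141  0.0767] F [0.2637 1.0026 0.251 ] w 0.5 y ang 1.3347831253342255 z [-0.0007 -0.0001 -1.    ]
units [-0.0124  0.0157 -0.0103]
```

View pics/p17.png

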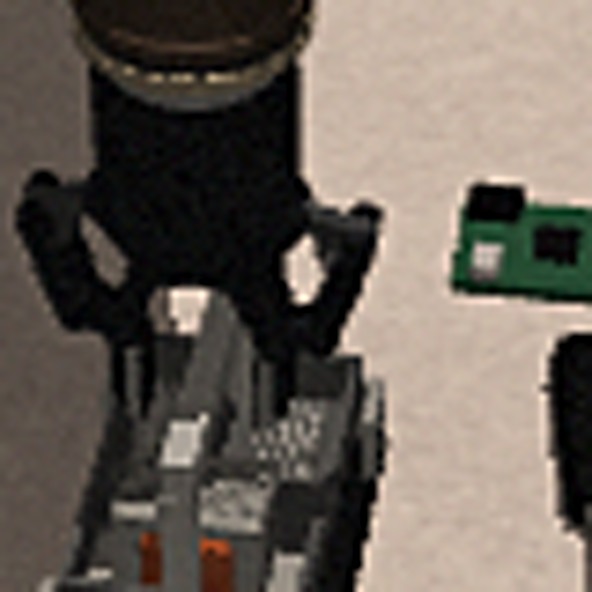

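Call:
drive_tool(
  deltas=[
    [-1,[0,0,0],0],
    [-1,[0,0,0],0],
    [-1,[0,0,0],0],
    [-1,[0,0,0],0],
    [-1,[0,0,0],0],
    [-1,[0,0,0],0],
  ],
  newtons=80,
)

```text
time: 10.8
tool_pos: [0.5433, -0.0141, 0.0774]
eef_rot: [0.0, 0.118, 0.993, 0.0]
contact_force: [-1.7, -1.1, 5.3]
gripper_width: 0.144
```

```bash
python3 -c "
from h import *
go([.5432,-.0137,.077]);print(robot.get_obs()['ft_torque'])
b=robot.read_camera('scene')[:,:,::-1][150:230,225:305];cv2.imwrite('pics/p18.png',cv2.resize(b,None,fx=7.4,fy=7.4,interpolation=2))
"
```

```text
t 10.8 pos [ 0.5433 -0.0141  0.0774] F [-1.7389 -1.0551  5.2885] w 0.144 y ang 1.3346439476714291 z [ 0.0009  0.0001 -1.    ]
units [0.005  0.0126 0.0139]
[-0.0431  0.2261 -0.1314]
```

View pics/p18.png

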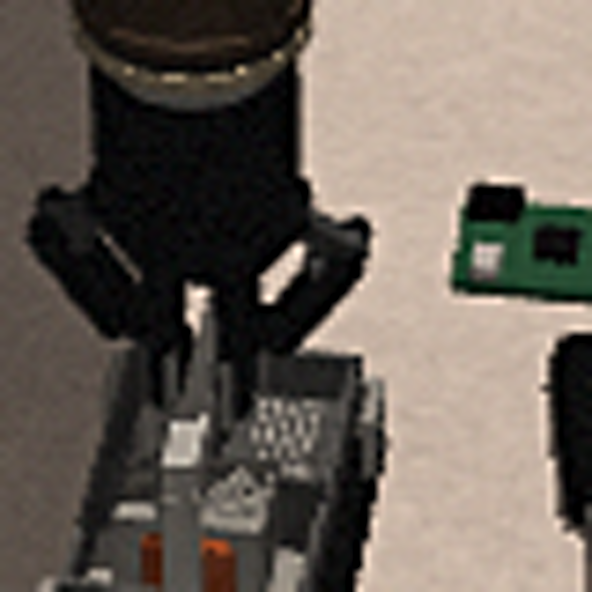

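Call:
drive_tool(
  deltas=[
    [-1,[0,0,-0.1],0],
    [-1,[0,0,-0.1],0],
    [-1,[0,0,-0.1],0],
    [-1,[0,0,-0.1],0],
    [-1,[0,0,-0.1],0],
    [-1,[0,0,0],0],
  ],
)

```text
time: 11.35
tool_pos: [0.5431, -0.0139, 0.0925]
eef_rot: [0.0, 0.118, 0.993, 0.0]
contact_force: [-0.3, 0.1, -5.4]
gripper_width: 0.143
```

```bash
python3 -c "
from h import *
go([.5432,-.0137,.177]);print(robot.get_obs()['ft_torque'])
b=robot.read_camera('scene')[:,:,::-1][150:250,215:315];cv2.imwrite('pics/p19.png',cv2.resize(b,None,fx=6,fy=6,interpolation=2))
"
```

```text
t 11.35 pos [ 0.5431 -0.0139  0.0925] F [-0.3092  0.1389 -5.4083] w 0.143 y ang 1.3349104784367762 z [ 0.0007  0.0001 -1.    ]
units [-0.0018  0.0082 -2.8177]
[-0.0471 -0.0363 -0.0196]
```

View pics/p19.png

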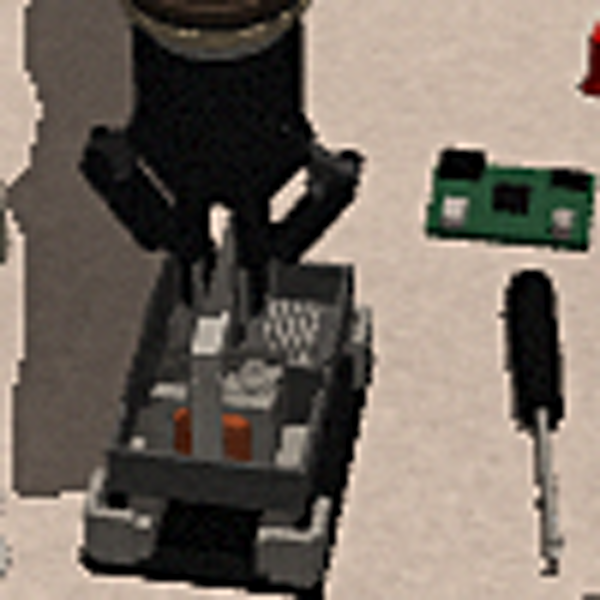

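Call:
drive_tool(
  deltas=[
    [-1,[0,0,-0.15],0],
    [-1,[0,0,-0.15],0],
    [-1,[0,0,-0.15],0],
    [-1,[0,0,-0.15],0],
    [-1,[0,0,-0.15],0],
    [-1,[0,0,-0.15],0],
    [-1,[0,0,-0.15],0],
    [-1,[0,0,-0.15],0],
  ],
)

```text
time: 12.07
tool_pos: [0.5429, -0.0139, 0.1284]
eef_rot: [0.0, 0.118, 0.993, 0.0]
contact_force: [0.5, 0.3, -5.4]
gripper_width: 0.146
```

Call:
drive_tool(
  deltas=[
    [-1,[0,0,-0.15],0],
    [-1,[0,0,-0.15],0],
    [-1,[0,0,-0.15],0],
    [-1,[0,0,-0.15],0],
    [-1,[0,0,-0.15],0],
    [-1,[0,0,-0.15],0],
    [-1,[0,0,-0.15],0],
    [-1,[0,0,-0.15],0],
  ],
)

```text
time: 12.73
tool_pos: [0.5429, -0.0139, 0.1643]
eef_rot: [-0.0, 0.118, 0.993, 0.0]
contact_force: [0.5, -0.1, -6.1]
gripper_width: 0.144
```

Call:
drive_tool(
  deltas=[
    [-1,[0,0,-0.13],0],
    [-1,[0,0,-0.1],0],
    [-1,[0,0,-0.1],0],
    [-1,[0,0,-0.05],0],
    [-1,[0,0,0],0],
    [-1,[0,0,0],0],
  ],
)

```text
time: 13.23
tool_pos: [0.5428, -0.0139, 0.1753]
eef_rot: [-0.0, 0.118, 0.993, 0.0]
contact_force: [-0.0, -0.2, -5.8]
gripper_width: 0.148
```

```bash
python3 -c "
from h import *
go([.5432,-.0137,.1774]);print(robot.get_obs()['ft_torque'])
s=robot.read_camera('scene')[:,:,::-1];cv2.imwrite('pics/p20b.png',s)
b=s[110:250,200:340];cv2.imwrite('pics/p20.png',cv2.resize(b,None,fx=4.2,fy=4.2,interpolation=2))
"
```

```text
t 13.23 pos [ 0.5428 -0.0139  0.1753] F [-0.0064 -0.1884 -5.8223] w 0.148 y ang 1.3349859525465178 z [-0.  0. -1.]
units [-0.0098  0.0099 -0.0712]
[-0.0354 -0.0321  0.0034]
```

View pics/p20.png

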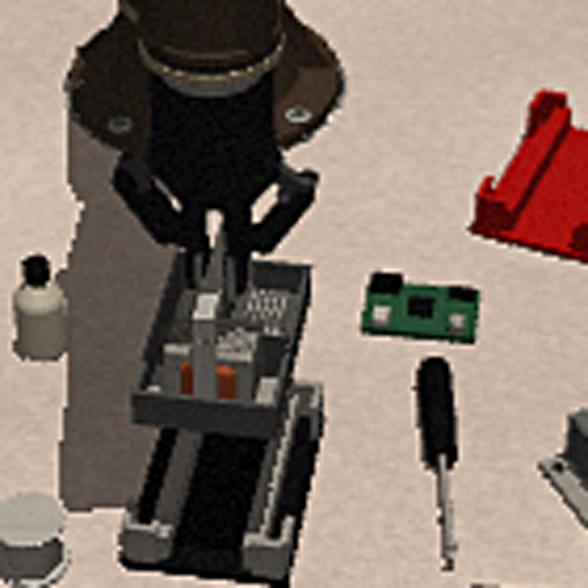

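View pics/p20b.png

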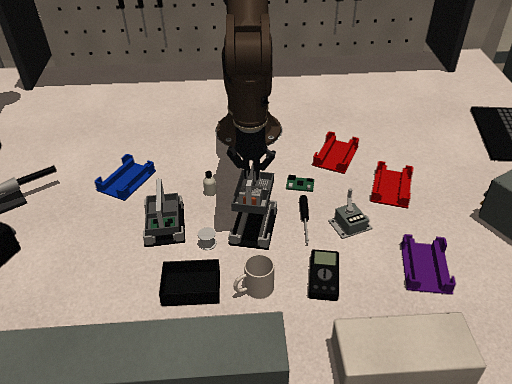

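```bash
python3 -c "
from h import *
y=np.array([np.cos(1.338),np.sin(1.338),0]);u=np.array([np.cos(-.233),np.sin(-.233),0]);c=np.array([.5247,-.0093,0])
for dz in(0.09,.098,.106):
 print(dz)
 for z in(.058,.03): print(z,[np.round((proj('scene',c+a*u*.075+b*y*.048+[0,0,z+dz])[0]-[200,110])*4.2).tolist() for a in(-1,1) for b in(-1,1)])
 print('bar',[np.round((proj('scene',[x,yy,.125+dz])[0]-[200,110])*4.2).tolist() for x,yy in((.4571,.0068),(.5923,-.0253))])
s=cv2.imread('pics/p20b.png')[155:225,220:290];cv2.imwrite('pics/p21.png',cv2.resize(s,None,fx=8.4,fy=8.4,interpolation=2))
"
```

```text
0.09
0.058 [[175.0, 258.0], [309.0, 271.0], [131.0, 400.0], [276.0, 415.0]]
0.03 [[176.0, 288.0], [309.0, 301.0], [133.0, 431.0], [277.0, 446.0]]
bar [[239.0, 192.0], [202.0, 324.0]]
0.098
0.058 [[175.0, 249.0], [310.0, 262.0], [130.0, 391.0], [276.0, 406.0]]
0.03 [[176.0, 280.0], [309.0, 293.0], [133.0, 422.0], [277.0, 438.0]]
bar [[239.0, 183.0], [202.0, 314.0]]
0.106
0.058 [[174.0, 240.0], [310.0, 253.0], [130.0, 382.0], [276.0, 397.0]]
0.03 [[176.0, 271.0], [309.0, 284.0], [132.0, 413.0], [276.0, 429.0]]
bar [[239.0, 173.0], [201.0, 304.0]]
```

View pics/p21.png

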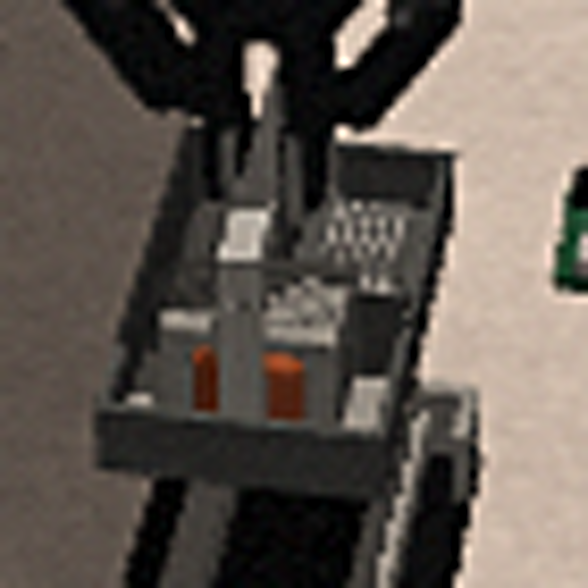

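Call:
drive_tool(
  deltas=[
    [-1,[0,0,-0.07],0],
    [-1,[0,0,0],0],
    [-1,[0,0,0],0],
    [-1,[0,0,0],0],
    [-1,[0,0,0],0],
    [-1,[0,0,0],0],
  ],
)

```text
time: 13.78
tool_pos: [0.5429, -0.0139, 0.1773]
eef_rot: [-0.0, 0.118, 0.993, 0.0]
contact_force: [0.5, 0.0, -6.3]
gripper_width: 0.147
```

```bash
python3 -c "
from h import *
go([.5432,-.0137,.1774]);print(robot.get_obs()['ft_torque'],robot.get_obs()['qd'])
robot.sign_off()
"
```

```text
t 13.78 pos [ 0.5429 -0.0139  0.1773] F [ 0.4559  0.0024 -6.2827] w 0.147 y ang 1.3349515124125064 z [-0.0001  0.     -1.    ]
units [-0.0094  0.0103 -0.0018]
[ 0.0242 -0.0146  0.0337] [ 0.0004 -0.0012  0.001   0.0005  0.0027  0.001  -0.0013]
the job is handed in; nothing more can be done
```

I handed the job in at 13.8 s with both parts done as asked; `sign_off()` gave no verdict.

- **Lever:** I pushed it to its stop. The tool stalled, the force rose to about 10 N, and the tab was where the picture should show it at 1.0 rad. After I backed off, the pictures showed the tab back at its rest position.
- **Carrier:** I gripped the transformer carrier's bar at its balance point with 80 N and lifted it 10 cm by the tool readout. It hangs still, with a load of about 6 N and almost no moment at the wrist.
- **Level:** just before the last 2 mm of lift, the tray corners in the scene picture lay within about 1 mm of a level tray in height. One back corner and one front corner were each about 2 mm off sideways.
- **Rest of the bench:** the other carrier and everything else look untouched.

**Disagreement:** the pictures consistently put the gripper about 30 mm higher than the reported tool height. I set my working heights from the pictures, and the contacts agreed with that.

**Not fully checked:** one heat sink is clearly visible in the tray. The other is mostly hidden by the bar and shadow, so I could not confirm it by sight. The top camera was blocked by the arm at the carrier, so those checks rest on the scene camera alone.

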